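Put the milk pot on the hob and hold the gas dial at its third click

ROBOT

A 7-joint arm with a two-finger parallel gripper is mounted at the origin on the work surface. World frame = base frame: x ahead of the robot, y to its left, z up, the work surface at z = 0. Lengths are in m, angles in rad, forces in N, time in s.
With the tool pointing down it reaches from about 0.425 to 0.925 m from the base axis. Payload 6.8 kg.
Tool frame: the origin (TCP) lies midway between the tips of the shut fingers; the grasp point (between the pads) lies r.grip_point_offset behind it (r.grip_point_offset is the distance from the TCP to the grasp point, in m); z points along the fingers, y is the line along which they close (so a half turn about z gives the same grasp; the last joint's range is limited). The gripper opens to 85 mm and grips with 20 to 120 N. Pads are 22 mm wide; open, the fingers measure 114 mm over their backs; the gripper's body (76 mm by 85 mm) begins 54 mm behind the grasp point. The pads swing forward as they close: fully open they stand 13 mm farther back than shut.
Start: joints at [1.029, 0.477, 0.022, 1.555, -0.011, 1.109, -0.083], TCP at [0.284, -0.612, 0.231] pointing down, gripper open.
Joint ranges: [-2.96, 2.96], [-0.34, 2.1], [-1.41, 1.46], [0.24, 2.44], [-1.37, 4.51], [0.17, 1.92], [-2.96, 2.96]. Speed limits (rad/s): [2.39, 2.39, 3.14, 3.14, 3.14, 3.14, 3.14].

INTERFACE

Orientations are given as a rotation vector (axis times angle).
In Python, from bench import r gives the robot as it stands. The module is installed in compiled form; this text tells all that it offers.
- The arm moves only by the shell command python3 -m crank 'ROWS' [FORCE]. ROWS is JSON, a list of rows, each a list of 5 numbers: the shift along the world's x, y, z in units of 200 mm (1.0 is 200 mm), then the turn about the world's z in units of 45 degrees (1.0 is 45 degrees), then the opening, from -1 (shut) to 1 (fully open). In form: [[dx, dy, dz, turn, jaw], ...]. A call has 1 to 8 rows; each row shifts and turns the commanded pose from where the row before left it; what a row does not reach is not made up. A row lasts 1/12 s, in which the tool goes at most 41.7 mm and 7.16 degrees, less where a joint would pass 70% of its speed; a pose out of reach is approached as far as the arm can. A call with a number of a shift or a turn outside -1 to 1 is refused whole. A call with a gripper value outside its range is refused whole. The fingers move at their own pace and stop on an object; FORCE is the grip in N (left out, the last holds). Time passes only in rows, so rows that do not move let the fingers close. It gives the time, the measured TCP pose, the force, the opening and the grip force at its end, in the units of the state.
- r.get_obs(): the state, without advancing time (a new reading comes with each control period).
- r.grab_frame(name): name is "side" or "top"; returns the picture (420x560x3 uint8, blue, green, red); there is no depth.
- r.camera_model(name): a dict with "fx", "fy", "cx", "cy" (pixels), "R" (3x3) and "t" (3): a world point X has camera coordinates R X + t. Camera axes: x right, y down, z forward; pixel columns grow to the right and rows downward; lengths in m; the calibration is good to about 2 mm. A picture is of the moment at which its call begins. camera_model takes no time and is no camera call.
- r.hand_in(): hands the job in; it is judged then, once.
The state is a dict: "clock": time; "joints": joint angles; "qvel": joint speeds; "tau": joint torques, N m; "tcp_pos": TCP position; "orientation": TCP orientation; "contact_force": force on the tool from outside, world axes, zero at the start; "moment": the same for the moment, N m; "grip_width": finger opening in m; "gripper_force": force on a finger pad.
Only numpy, scipy, OpenCV 4.12 (cv2) and the standard library are available. Lean on these libraries where they do the work, as an engineer would, in place of code of your own. Each camera call takes 0.05 s, during which the arm holds its last target. There are 200 camera calls.

TASK

Put the milk on to heat: lift the lidded milk pot by its grip up and off its hook, keep it upright, stand it in the middle of the hob's pan support over the burner and let go of it. Then light the gas: with the fingers, press the hob's dial down and turn it anticlockwise past its first and second clicks into the third, which sparks, and finish while still holding it there against its spring, because it flies back to off as soon as it is let go. Leave the ladle on its hook and everything else on the counter where it is.

Things in the scene. Friction and masses are not known exactly. Their poses are not given: they have to be found in the camera images.
- pot: Lidded round steel milk pot, 126 mm across the lid, 112 mm high with its lid knob, base 110 mm across, 0.3 to 0.55 kg. Origin: centre of the underside, z up. An arched wire handle (6 mm wire) rises from its sides at y = +-68 mm to a black grip along y. At the start it hangs upright on one of the rail's two hooks, underside 97 mm above the counter, x axis along the rail's x.
- pot_grip (a point): Middle of the pot's grip: a round bar 12 mm thick, 92 mm long along the pot's y axis, centre line 185 mm above the pot's underside and 73 mm above its lid knob. At the start the hook (8 mm wire) passes under this middle, so grip about 30 mm to one side of it, from above, the fingers closing along the pot's x axis.
- rack: Fixed steel hook rail. Origin: on the counter under its bar, which runs along y, 270 mm long, 291 mm high, 12 mm thick. Two hooks at y = +-80 mm point along -x: level for 70 mm, down to a valley 100 mm before the bar (wire centre 270 mm high), up to a tip 130 mm before the bar, 295 mm high. The pot must rise 20 mm to leave along -x; rise 35 mm: above 55 its lid knob meets the hook.
- hob: Fixed one-burner gas hob with black glass top, 380 mm (x) by 300 mm (y), glass 64 mm above the counter. Origin: on the counter under its middle; front (user's side) is -x. The dial's axis stands at x = -135, y = -70 mm, the burner's at x = 65, y = 0.
- burner (a point): Centre of the cast-iron pan support, at the level of its top, 94 mm above the counter: four level fingers in the diagonal directions, reaching from 27 to 102 mm from the centre. The pot's underside rests here.
- dial_cap: The hob's black dial: round skirt 48 mm across, on it an upright grip bar 44 mm long (x), 12 mm wide (y), 23 mm high, its top 102 mm above the counter when released. Origin: on the dial's axis, at counter level when released. The bar's white line marks its +x end, which points along the hob's +x when off. It turns and sinks with the dial.
- dial_grip (a point): On the dial's axis, 92 mm above the counter when released, 10 mm below the bar's top, 13 mm above the skirt; axes as dial_cap. Pinch the bar across its width (y) from above. It must be pressed straight down before it can turn off zero: 6 mm of travel, moves from 3 N, bottoms at 6 N, free to turn once 3 mm down (press 5 mm).
- dial (a joint): Turn of the dial in rad, anticlockwise from above positive. 0 = off, clicks at 0.40, 0.80 and (third, spark) 1.20, end stop 1.30. A spring turns it back to off from everywhere (0.08 N m at off, 0.13 at the third click; the clicks add and take about 0.03); no click holds it by itself.
- ladle: Steel ladle, 240 mm long, hanging by its eye from the other hook. Leave it. Origin at its lower end under the hook.
- budare: Nonstick griddle, 240 mm disc, 12 mm thick, with a handle, lying on the counter to the right. Leave it. Origin under the disc's middle.
- jar_tall: Lidded ceramic jar, 96 mm across and 144 mm high, standing on the wooden turntable (240 mm across, on the left). Leave it. Origin under its base.
- jar_short: Lidded ceramic jar, 96 mm across and 111 mm high, standing on the wooden turntable (240 mm across, on the left). Leave it. Origin under its base.
- grater: Flat black plastic grater, 250 mm by 95 mm by 15 mm, lying on the counter. Leave it. Origin on the counter about 40 mm from the middle of its blade towards the handle.
- trivet: Round red silicone trivet, 136 mm across, 9 mm thick, lying on the counter. Leave it. Origin under its middle.
Things that resemble listed ones, but are neither listed nor needed, are in the scene too. Leave any turquoise look-alike of the pot alone.

How it is judged:
On the way, in this order (a step that is already met when the one before it is completed fails the run):
1. the pot hangs in the gripper, lifted off its hook (distance of pot from where it was at the start of the episode above 0.05 m and contact force between the fingers and pot above 1 N and contact force between pot and rack below 0.05 N and contact force between pot and hob below 0.05 N and height (world z) of pot above 0.08 m), for 0.2 s.
2. the pot stands upright in the middle of the pan support, let go (horizontal distance between pot and burner below 0.025 m and angle between pot's own z axis and vertical below 0.08 rad and z of pot in the frame of burner between -0.006 and 0.006 m and linear speed of pot below 0.03 m/s and contact force between pot and hob above 1 N and contact force between each of the arm, the fingers and pot below 0.1 N), for 0.3 s.
3. the fingers hold the dial at its third click (value of joint dial above 1.1 rad and z of dial_grip in the frame of hob below 0.0905 m and contact force between the fingers and dial_cap above 1 N), for 0.3 s.
At the end, for the whole second after the job is handed in: Fingers on the dial (over 1 N), holding it past 1.1 rad (third click), pressed in over 1.5 mm; the pot at rest on the pan support, within 25 mm of its centre, upright within 0.08 rad, touched by no finger or arm; the ladle on its hook, the other things within 30 mm of their places (all of step 2 and all of step 3 and distance of each of ladle, budare, jar_tall, jar_short, grater, trivet from where it was at the start of the episode below 0.03 m); the arm keeps its last pose, push and grip.
It fails at once if the milk pot is tipped by more than about 30 degrees (angle between pot's own z axis and vertical above 0.52 rad).
It fails at once if the ladle is pulled off its hook or another thing on the counter is shoved more than 50 mm (distance of any of ladle, budare, jar_tall, jar_short, grater, trivet from where it was at the start of the episode above 0.05 m).
It also fails if it takes over 67 s, if anything falls off the work surface, if the arm or the gripper's body presses on something with over 40 N, if the wrist force passes 120 N, or if a joint passes its speed limit or range.

## Working session

There is one attempt and no reset: what is moved stays moved. The work goes in short steps, Python scripts to look and compute and a shell command to move; the robot and the scene stay as the last step left them, time stands still between calls to the robot, and variables do not carry over. Pictures are saved under pics/ and viewed, at most 10 in all, crops included, and the job is handed in when it is done.

```bash
mkdir -p pics
python3 - <<'E'
from bench import r
import cv2,numpy as np
o=r.get_obs(); print({k:np.round(v,3) for k,v in o.items()}, r.grip_point_offset)
for n in("side","top"):
    cv2.imwrite(f"pics/{n}0.png",r.grab_frame(n)); m=r.camera_model(n); print(n,{k:np.round(v,4).tolist() for k,v in m.items()}, -np.array(m["R"]).T@m["t"])
E
```

```text
{'clock': np.float64(0.0), 'joints': array([ 1.029,  0.478,  0.022,  1.556, -0.012,  1.109, -0.083]), 'qvel': array([ 0.001, -0.   , -0.001,  0.001, -0.   , -0.   , -0.   ]), 'tau': array([ 1.0000e-03, -5.9645e+01,  1.6080e+00, -2.8120e+01,  1.2000e-02,
        9.0000e-03, -0.0000e+00]), 'tcp_pos': array([ 0.283, -0.612,  0.23 ]), 'orientation': array([-3.066e+00, -6.760e-01,  1.000e-03]), 'contact_force': array([-0.14 , -0.172, -0.199]), 'moment': array([-0.009, -0.043,  0.017]), 'gripper_force': np.float64(0.0), 'grip_width': np.float64(0.085)} 0.0187
side {'fx': 540.6833, 'fy': 540.6833, 'cx': 270.0547, 'cy': 207.9548, 'R': [[0.9945, -0.1043, 0.0045], [-0.0551, -0.5614, -0.8257], [0.0887, 0.8209, -0.5641]], 't': [-0.4515, 0.19, 1.9718]} [ 0.28462902 -1.55919013  1.27120035]
top {'fx': 512.7644, 'fy': 512.7644, 'cx': 287.2056, 'cy': 213.2925, 'R': [[-0.0096, -0.9999, -0.0093], [-0.9926, 0.0107, -0.1208], [0.1209, 0.008, -0.9926]], 't': [0.0195, 0.4726, 1.7575]} [2.56787737e-01 3.00545530e-04 1.80185284e+00]
```

View pics/side0.png

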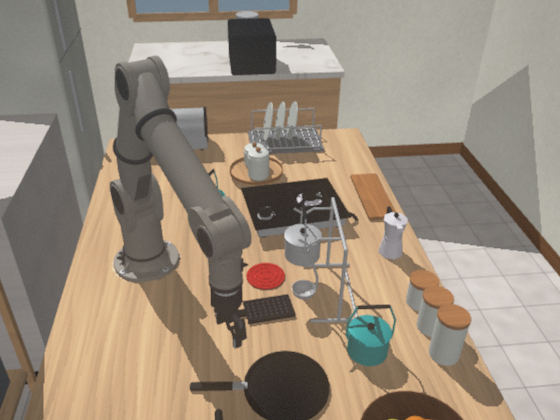

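View pics/top0.png

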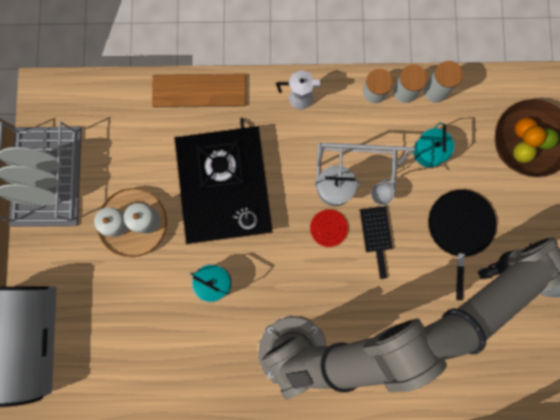

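The side view shows the pot hanging at about (303,243), the rack bar at about (335,240) and the dial at (265,213). The top view shows the hob centred at about (223,185), the burner at (220,165), the dial at (246,218), the pot at (337,187), and the ladle on the right hook at (384,190). I'll enlarge these areas.

Run:
```python
import cv2,numpy as np
a=cv2.imread("pics/top0.png"); b=cv2.imread("pics/side0.png")
A=cv2.resize(a[110:260,165:425],None,fx=3,fy=3,interpolation=cv2.INTER_CUBIC)
cv2.imwrite("pics/topz.png",A)
B=cv2.resize(b[170:340,230:400],None,fx=3.5,fy=3.5,interpolation=cv2.INTER_CUBIC)
cv2.imwrite("pics/sidez.png",B)
```

```text
(no output)
```

View pics/topz.png

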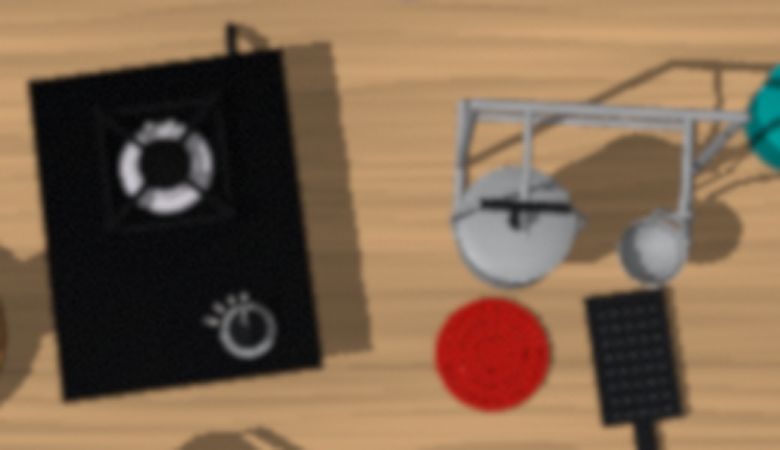

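View pics/sidez.png

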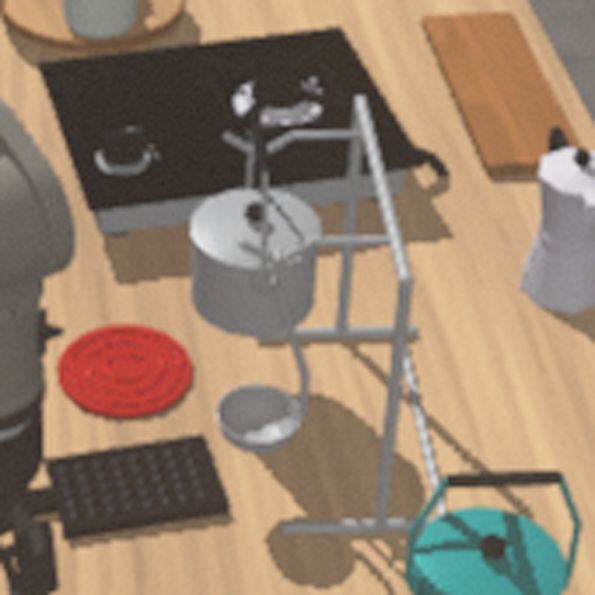

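```bash
cat > h.py <<'E'
import numpy as np
from bench import r
from scipy.optimize import least_squares
M={n:r.camera_model(n) for n in("side","top")}
def proj(n,X):
    m=M[n]; c=np.atleast_2d(X)@np.array(m["R"]).T+m["t"]
    return np.c_[m["fx"]*c[:,0]/c[:,2]+m["cx"],m["fy"]*c[:,1]/c[:,2]+m["cy"]]
def place(p,L):
    L=np.atleast_2d(np.array(L,float)); c,s=np.cos(p[2]),np.sin(p[2])
    return np.c_[p[0]+c*L[:,0]-s*L[:,1],p[1]+s*L[:,0]+c*L[:,1],L[:,2]]
def fit(obs,p0):  # obs: (cam,local,pixel)
    f=lambda p:np.concatenate([(proj(n,place(p,l))-q).ravel() for n,l,q in obs])
    s=least_squares(f,p0,loss="soft_l1"); return s.x,f(s.x).reshape(-1,2)
E
cat > f.py <<'E'
from h import *
T=lambda x,y:np.array([165+x/3-.33,110+y/3-.33]); S=lambda x,y:np.array([230+x/3.5-.36,170+y/3.5-.36])
g=.064
hob=[("top",(.19,.15,g),T(30,82)),("top",(.19,-.15,g),T(282,50)),("top",(-.19,-.15,g),T(322,367)),("top",(-.19,.15,g),T(65,402)),
("side",(-.19,.15,g),S(40,65)),("side",(.19,.15,g),S(340,30)),("side",(.19,-.15,g),S(415,168)),("side",(-.19,-.15,g),S(100,212)),
("top",(.065,0,.085),T(165,167)),("top",(-.135,-.07,.08),T(247,329))]
p,e=fit(hob,[.5,.2,0]);print("hob",p.round(4));print(e.round(1).tolist())
for n,l in(("burner",(.065,0,.094)),("dial",(-.135,-.07,.092))):print(n,place(p,l).round(4))
rk=[("top",(0,.135,.291),T(465,105)),("top",(0,.08,.291),T(527,109)),("top",(0,-.08,.291),T(690,116)),
("top",(-.1,.126,.282),T(481,204)),("top",(-.1,.034,.282),T(572,208)),
("side",(0,.135,.291),S(360,98)),("side",(0,-.135,.291),S(405,281)),("side",(-.1,.08,.27),S(268,152))]
q,e=fit(rk,[.5,-.2,0]);print("rack",q.round(4));print(e.round(1).tolist())
print("grip",place(q,[(-.1,.08,.282),(-.1,.11,.282),(-.1,.05,.282)]).round(4).tolist())
for L in[(-.1,.126,.282),(-.1,.034,.282),(-.1,.08,.209),(-.13,.08,.295)]:print((proj("side",place(q,L))[0]-[230,170])*3.5,(proj("top",place(q,L))[0]-[165,110])*3)
E
python3 f.py
```

```text
hob [0.5724 0.2343 0.1225]
[[-0.7, -0.6], [0.7, -1.2], [1.3, 0.8], [-0.6, 0.8], [-0.9, -0.6], [-0.0, -0.8], [2.5, -1.1], [-3.6, -0.9], [0.3, -1.0], [0.6, 0.1]]
burner [[0.6369 0.2422 0.094 ]]
dial [[0.4469 0.1483 0.092 ]]
rack [ 0.641  -0.2312 -0.0578]
[[3.0, -0.2], [0.6, -0.8], [-0.6, -0.7], [-0.8, 0.1], [-0.6, 0.1], [-0.3, 0.7], [0.0, -0.4], [-2.8, 0.7]]
grip [[0.5458, -0.1456, 0.282], [0.5475, -0.1157, 0.282], [0.5441, -0.1755, 0.282]]
[252.52116796 114.6105453 ] [477.51759785 203.22375641]
[262.29201123 171.39864998] [569.30106049 207.41871222]
[254.24338651 206.14680021] [516.99845698 218.41197333]
[225.22143284 131.45193599] [523.50568105 232.59449384]
```

```bash
python3 -m crank '[[0,0,0.18,0,1],[0,0,0.18,0,1],[0,0,0.18,0,1],[0,0,0.18,0,1],[0.08,0.15,0,0.08,1],[0.08,0.15,0,0.08,1],[0.08,0.15,0,0.08,1],[0.08,0.15,0,0.08,1]]' 100; python3 -m crank '[[0.08,0.15,0,0.08,1],[0.08,0.15,0,0.08,1],[0.08,0.15,0,0.08,1],[0.08,0.15,0,0.08,1],[0.08,0.15,0,0.08,1],[0.08,0.15,0,0.08,1],[0.08,0.15,0,0.08,1],[0,0,0,0,1]]'
```

```text
clock: 0.77
tcp_pos: [0.348, -0.491, 0.375]
orientation: [-2.957, -1.059, 0.0]
contact_force: [0.7, -0.3, 0.9]
grip_width: 0.0852
gripper_force: 0.0
clock: 1.43
tcp_pos: [0.4634, -0.2747, 0.3753]
orientation: [-2.644, -1.693, -0.005]
contact_force: [1.0, 1.3, 0.3]
grip_width: 0.0854
gripper_force: 0.0
```

```bash
python3 -m crank '[[0.07,0.132,0,0.08,1],[0.07,0.132,0,0.08,1],[0.07,0.132,0,0.08,1],[0.07,0.132,0,0.08,1],[0.07,0.132,0,0.08,1],[0.07,0.132,0,0.08,1],[0,0,0,0,1],[0,0,0,0,1]]'
python3 - <<'E'
from h import *
import cv2
o=r.get_obs();print(o["tcp_pos"],np.degrees(2*np.arctan2(o["orientation"][1],o["orientation"][0]))-90)
b=r.grab_frame("side");a=r.grab_frame("top")
B=cv2.resize(b[150:270,230:350],None,fx=4,fy=4,interpolation=3);A=cv2.resize(a[130:220,310:400],(480,480),interpolation=3)
cv2.imwrite("pics/c1.png",cv2.resize(np.hstack([A,B]),(800,400)))
E
```

```text
clock: 2.1
tcp_pos: [0.5441, -0.1222, 0.3748]
orientation: [-2.292, -2.147, 0.0]
contact_force: [-0.7, -0.0, -0.1]
grip_width: 0.0854
gripper_force: 0.0
[ 0.54407113 -0.12220239  0.37480093] -363.74285521538326
```

View pics/c1.png

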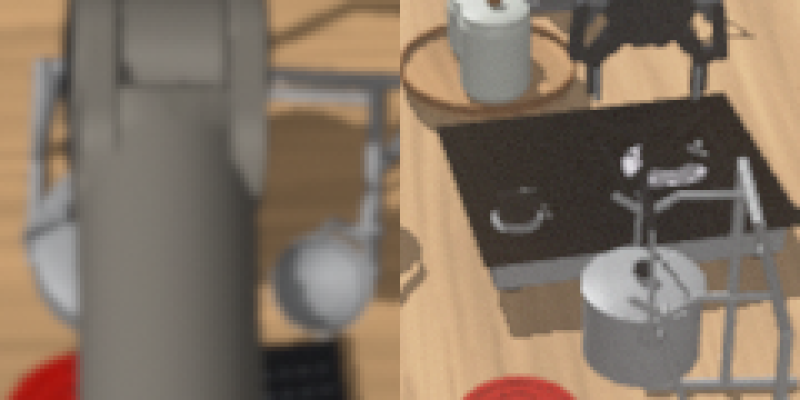

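The open fingers sit at (595,95) and (700,95) in the right-hand crop. They straddle the line of the grip, at about (645,190), and nothing is in the way below. I'm going down.

```bash
python3 -m crank '[[0.017,0.03,-0.05,0,1],[0,0,-0.1,0,1],[0,0,-0.1,0,1],[0,0,-0.1,0,1],[0,0,-0.1,0,1],[0,0,-0.08,0,1],[0,0,-0.035,0,1],[0,0,0,0,1]]'; python3 -m crank '[[0,0,0,0,-1],[0,0,0,0,-1],[0,0,0,0,-1],[0,0,0,0,-1],[0,0,0,0,-1],[0,0,0,0,-1],[0,0,0,0,-1],[0,0,0,0,-1]]'  100
```

```text
clock: 2.87
tcp_pos: [0.5457, -0.1187, 0.2601]
orientation: [-2.296, -2.14, 0.004]
contact_force: [0.2, -0.1, -0.4]
grip_width: 0.0856
gripper_force: 0.0
clock: 3.53
tcp_pos: [0.548, -0.118, 0.263]
orientation: [2.295, 2.143, 0.002]
contact_force: [1.8, 0.3, 2.1]
grip_width: 0.009
gripper_force: 97.5
```

```bash
python3 -m crank '[[0,0,0.03,0,-1],[0,0,0.03,0,-1],[0,0,0.03,0,-1],[0,0,0.03,0,-1],[0,0,0.03,0,-1],[0,0,0.03,0,-1],[0,0,0,0,-1],[0,0,0,0,-1]]'
python3 - <<'E'
from h import *
import cv2
b=r.grab_frame("side")
B=cv2.resize(b[130:280,230:380],None,fx=4,fy=4,interpolation=3)
cv2.imwrite("pics/c2.png",B)
E
```

```text
clock: 4.2
tcp_pos: [0.5473, -0.1181, 0.2987]
orientation: [2.296, 2.143, 0.001]
contact_force: [-0.3, -0.6, -5.2]
grip_width: 0.0085
gripper_force: 97.6
```

View pics/c2.png

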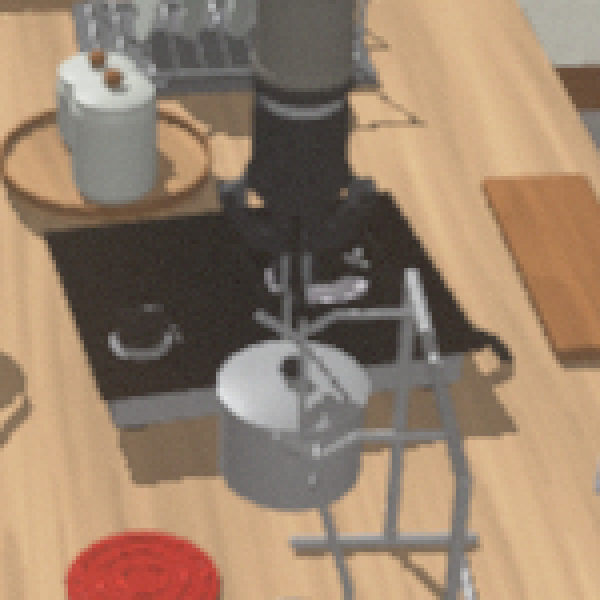

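The pot is off its seat: the load is about 5 N, it is upright, and the grip sits above the hook at about (295,300). I'll take it out along -x.

```bash
python3 -m crank '[[-0.03,0.002,0,0,-1],[-0.05,0.003,0,0,-1],[-0.07,0.004,0,0,-1],[-0.08,0.005,0,0,-1],[-0.08,0.005,0,0,-1],[-0.07,0.004,0,0,-1],[-0.05,0.003,0,0,-1],[-0.02,0.03,0,0,-1]]';  python3 -m crank '[[0,0.06,0.01,0,-1],[0,0.09,0.02,0,-1],[0,0.11,0.02,0,-1],[0,0.12,0.02,0,-1],[0,0.12,0,0,-1],[0,0.12,0,0,-1],[0,0.12,0,0,-1],[0.02,0.12,0,0,-1]]'
```

```text
clock: 4.92
tcp_pos: [0.4549, -0.108, 0.2981]
orientation: [-2.299, -2.141, 0.003]
contact_force: [0.5, -0.9, -4.1]
grip_width: 0.0086
gripper_force: 97.5
clock: 5.58
tcp_pos: [0.4608, 0.068, 0.3127]
orientation: [-2.295, -2.145, -0.001]
contact_force: [-0.2, 0.4, -3.2]
grip_width: 0.0089
gripper_force: 97.6
```

```bash
python3 -m crank '[[0.05,0.12,0,0,-1],[0.08,0.12,0,0,-1],[0.1,0.12,0,0,-1],[0.12,0.12,0,0,-1],[0.13,0.12,0,0,-1],[0.13,0.1,0,0,-1],[0.11,0.09,0,0,-1],[0.08,0.06,0,0,-1]]';  python3 -m crank '[[0.04,0.03,0,0,-1],[0.01,0.01,0,0,-1],[0,0,0,0,-1],[0,0,0,0,-1],[0,0,0,0,-1],[0,0,0,0,-1],[0,0,0,0,-1],[0,0,0,0,-1]]'
python3 - <<'E'
from h import *
import cv2
b=r.grab_frame("side");a=r.grab_frame("top")
B=cv2.resize(b[120:230,230:380],None,fx=5,fy=5,interpolation=3)
cv2.imwrite("pics/c3.png",B);cv2.imwrite("pics/c3top.png",cv2.resize(a[110:260,165:315],None,fx=4,fy=4,interpolation=3))
o=r.get_obs();print(o["tcp_pos"])
E
```

```text
clock: 6.25
tcp_pos: [0.6225, 0.2393, 0.3117]
orientation: [-2.293, -2.144, -0.003]
contact_force: [-0.7, -0.2, -4.6]
grip_width: 0.009
gripper_force: 97.6
clock: 6.92
tcp_pos: [0.631, 0.2426, 0.3127]
orientation: [2.297, 2.143, 0.0]
contact_force: [0.3, -0.6, -2.8]
grip_width: 0.0087
gripper_force: 97.6
[0.63107336 0.2428289  0.31257187]
```

View pics/c3.png

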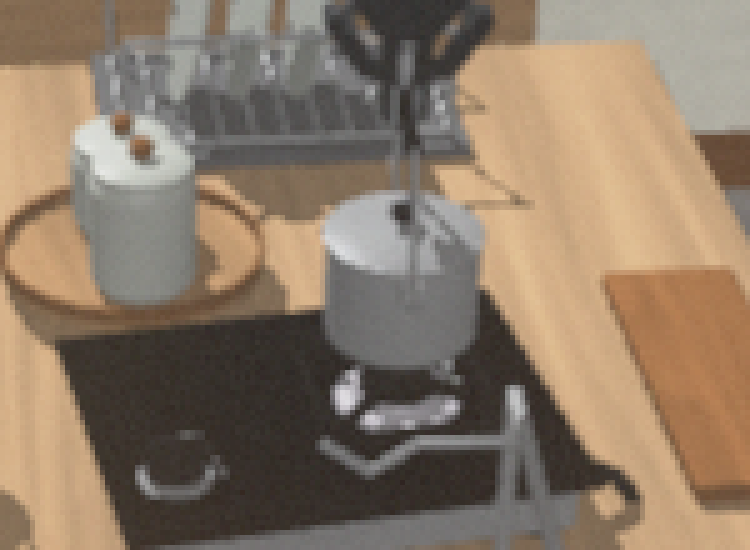

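The pot hangs upright about 50 mm above the support. Its lid spans crop columns 320–487 and the knob is at (403,210). I'll check this against the prediction.

Run:
```python
from h import *
import cv2
c=lambda X:(proj("side",X)[0]-[230,120])*5
for p in[(.629,.215),(.629,.205),(.619,.215)]:
    print(p,"knob",c([*p,.254]).round(),"lid axis",c([*p,.24]).round(),"base front",c([p[0],p[1]-.055,.147]).round())
print("burner",c([.637,.242,.085]))
```

```text
(0.629, 0.215) knob [401. 210.] lid axis [400. 226.] base front [406. 367.]
(0.629, 0.205) knob [403. 217.] lid axis [402. 233.] base front [408. 374.]
(0.619, 0.215) knob [388. 211.] lid axis [387. 227.] base front [393. 368.]
burner [395.24107976 376.27449649]
```

```bash
python3 -m crank '[[0.015,0.05,0,0,-1],[0.02,0.06,0,0,-1],[0,0.025,-0.03,0,-1],[0,0,-0.05,0,-1],[0,0,-0.05,0,-1],[0,0,-0.04,0,-1],[0,0,-0.02,0,-1],[0,0,0,0,-1]]'; python3 -m crank '[[0,0,-0.02,0,-1],[0,0,-0.015,0,-1],[0,0,-0.015,0,-1],[0,0,0,0,-1],[0,0,0,0,-1]]'
python3 - <<'E'
from h import *
c=lambda X:(proj("side",X)[0]-[230,170])*3.5
p=[.5724,.2343,.1225]
for l in[(-.135,-.07,.079),(-.135,-.07,.102),(-.113,-.07,.102),(-.157,-.07,.102),(.065,0,.085)]:print(c(place(p,l)).round(),place(p,l).round(4))
E
```

```text
clock: 7.68
tcp_pos: [0.6376, 0.2689, 0.2722]
orientation: [-2.297, -2.143, 0.005]
contact_force: [-0.5, 0.1, -3.2]
grip_width: 0.009
gripper_force: 97.6
clock: 8.1
tcp_pos: [0.6381, 0.27, 0.2643]
orientation: [2.297, 2.144, -0.0]
contact_force: [0.5, 0.3, -4.4]
grip_width: 0.0092
gripper_force: 97.7
[120. 148.] [[0.447  0.1483 0.079 ]]
[120. 131.] [[0.447  0.1483 0.102 ]]
[140. 128.] [[0.4688 0.151  0.102 ]]
[101. 133.] [[0.4251 0.1456 0.102 ]]
[277.  88.] [[0.6369 0.2422 0.085 ]]
```

```bash
python3 -m crank '[[0,0,-0.012,0,-1],[0,0,-0.01,0,-1],[0,0,0,0,-1],[0,0,0,0,-1]]'; python3 -m crank '[[0,0,-0.008,0,-1],[0,0,0,0,-1],[0,0,0,0,-1]]'; python3 -m crank '[[0,0,-0.006,0,-1],[0,0,0,0,-1],[0,0,0,0,-1]]'
```

```text
clock: 8.43
tcp_pos: [0.6387, 0.271, 0.2611]
orientation: [2.296, 2.144, 0.004]
contact_force: [1.5, 2.0, 1.7]
grip_width: 0.0087
gripper_force: 98.3
clock: 8.68
tcp_pos: [0.6392, 0.2718, 0.2607]
orientation: [2.296, 2.144, 0.008]
contact_force: [0.5, 3.4, 6.5]
grip_width: 0.0086
gripper_force: 99.0
clock: 8.93
tcp_pos: [0.6395, 0.2724, 0.2603]
orientation: [2.296, 2.144, 0.011]
contact_force: [1.7, 3.7, 8.6]
grip_width: 0.0089
gripper_force: 99.2
```

```bash
python3 -m crank '[[0,0,0.012,0,-1],[0,0,0,0,-1],[0,0,0,0,-0.3],[0,0,0,0,0.2],[0,0,0,0,0.6],[0,0,0,0,0.6],[0,0,0,0,0.6],[0,0,0,0,0.6]]'; python3 -m crank '[[0,0,0.03,0,0.6],[0,0,0.06,0,0.6],[0,0,0.1,0,0.6],[0,0,0.15,0,0.6],[0,0,0.15,0,0.6],[-0.05,0,0.1,-0.12,0.6],[-0.1,0,0,-0.14,0.6],[-0.12,-0.06,0,-0.14,0.6]]'; python3 -m crank '[[-0.12,-0.08,0,-0.14,0.6],[-0.12,-0.08,0,-0.14,0.6],[-0.12,-0.08,0,-0.14,0.6],[-0.12,-0.08,0,-0.14,0.6],[-0.1,-0.08,0,-0.14,0.6],[-0.06,-0.05,0,-0.14,0.6],[-0.03,-0.02,0,-0.14,0.6],[0,0,0,-0.14,0.6]]'
python3 - <<'E'
from h import *
import cv2
b=r.grab_frame("side");a=r.grab_frame("top");cv2.imwrite("pics/s4.png",b);cv2.imwrite("pics/t4.png",a)
cv2.imwrite("pics/c4.png",np.hstack([cv2.resize(a[110:260,165:265],(400,600),interpolation=3),cv2.resize(b[150:240,240:300],(400,600),interpolation=3)]))
o=r.get_obs();print(o["tcp_pos"],np.degrees(2*np.arctan2(o["orientation"][1],o["orientation"][0]))-90)
E
```

```text
clock: 9.6
tcp_pos: [0.638, 0.2698, 0.2591]
orientation: [-2.297, -2.143, 0.001]
contact_force: [1.3, -0.0, 0.1]
grip_width: 0.0684
gripper_force: 0.0
clock: 10.27
tcp_pos: [0.5839, 0.2611, 0.3802]
orientation: [-2.605, -1.753, -0.008]
contact_force: [-1.3, 0.1, -0.8]
grip_width: 0.0683
gripper_force: 0.0
clock: 10.93
tcp_pos: [0.449, 0.1634, 0.3794]
orientation: [3.105, 0.473, 0.004]
contact_force: [-0.7, 0.7, 0.6]
grip_width: 0.0685
gripper_force: 0.0
[0.44998448 0.16428129 0.37906349] -72.39787517790617
```

View pics/c4.png

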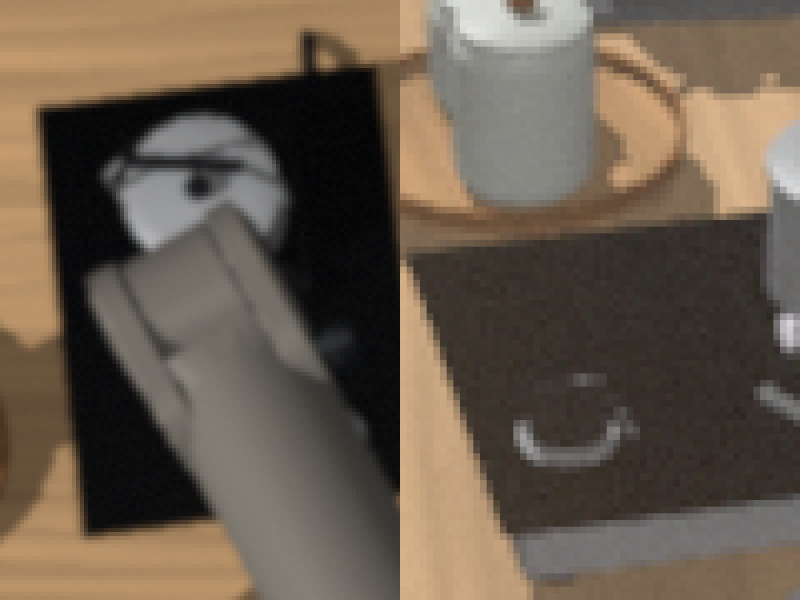

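The pot stands upright on the pan support, with its knob at crop (200,187), and the gripper is clear. The side crop shows the bright ring around the dial, about x 515–622 with its bottom at 463. I'll fit that ring in both views.

```bash
cat > ring.py <<'E'
from h import *
import cv2
def ray(n,px,z):
    m=M[n];R=np.array(m["R"]);C=-R.T@m["t"]
    d=np.c_[(px[:,0]-m["cx"])/m["fx"],(px[:,1]-m["cy"])/m["fy"],np.ones(len(px))]@R
    return (C+d*((z-C[2])/d[:,2])[:,None])[:,:2]
g=np.array([.447,.1483])
for z in(.064,.067):
  for n,f in(("top","pics/top0.png"),("side","pics/s4.png"),("side","pics/side0.png")):
    I=cv2.imread(f).max(2).astype(float)
    yx=np.argwhere(I>75)[:,::-1]; P=ray(n,yx+0.,z); d=np.linalg.norm(P-g,axis=1)
    k=(d>.018)&(d<.042)&~((P[:,0]>g[0]+.02)); P=P[k]; w=I[yx[k][:,1],yx[k][:,0]]
    for _ in range(3):
        s=least_squares(lambda p:np.sqrt(w)*(np.linalg.norm(P-p[:2],axis=1)-p[2]),[*g,.03],loss="soft_l1",f_scale=.02)
    s2=least_squares(lambda p:np.sqrt(w)*(np.linalg.norm(P-p[:2],axis=1)-.029),[*g],loss="soft_l1",f_scale=.02)
    print(z,n,len(P),s.x.round(4),s2.x.round(4))
for n,q,z in(("top",(215,156.7),.206),("side",(310.6,162.4),.206)):print("pot knob",ray(n,np.array([q]),z)) if n=="top" else 0
E
python3 ring.py
```

```text
0.064 top 82 [0.4485 0.1511 0.0267] [0.4512 0.1497]
0.064 side 35 [0.4462 0.1501 0.0252] [0.4496 0.1537]
0.064 side 35 [0.4462 0.1501 0.0252] [0.4497 0.1537]
0.067 top 82 [0.4489 0.1506 0.0271] [0.451  0.1496]
0.067 side 43 [0.4463 0.1475 0.0252] [0.4497 0.1512]
0.067 side 43 [0.4464 0.1475 0.0252] [0.4497 0.1512]
pot knob [[0.63501562 0.24125223]]
```

```bash
python3 -m crank '[[0,-0.04,-0.1,-0.12,0],[-0.01,-0.036,-0.17,-0.12,0],[0,0,-0.18,0,0],[0,0,-0.18,0,0],[0,0,-0.18,0,0],[0,0,-0.18,0,0],[0,0,-0.15,0,0],[0,0,-0.1,0,0]]' 60; python3 -m crank '[[0,0,0,0,0],[0,0,0,0,0],[0,0,0,0,0]]'; python3 -c "
from h import *
o=r.get_obs();print(o['tcp_pos'],np.degrees(2*np.arctan2(o['orientation'][1],o['orientation'][0]))-90)"
```

```text
clock: 11.7
tcp_pos: [0.4473, 0.1489, 0.1272]
orientation: [3.135, 0.195, -0.004]
contact_force: [0.0, -0.8, 0.7]
grip_width: 0.0426
gripper_force: 0.0
clock: 11.95
tcp_pos: [0.4494, 0.1498, 0.131]
orientation: [-3.135, -0.191, -0.003]
contact_force: [0.1, -0.6, -0.3]
grip_width: 0.0428
gripper_force: 0.0
[0.44936539 0.14976607 0.13103919] -443.04176403542135
```

```bash
python3 -m crank '[[-0.007,-0.003,-0.08,0,0],[0,0,-0.08,0,0],[0,0,-0.06,0,0],[0,0,-0.02,0,0],[0,0,0,0,0],[0,0,0,0,0]]'; python3 -m crank '[[0,0,0,0,-1],[0,0,0,0,-1],[0,0,0,0,-1],[0,0,0,0,-1],[0,0,0,0,-1],[0,0,0,0,-1],[0,0,0,0,-1],[0,0,0,0,-1]]' 60
```

```text
clock: 12.45
tcp_pos: [0.4477, 0.1488, 0.0828]
orientation: [-3.135, -0.188, -0.003]
contact_force: [-0.3, 0.7, -0.3]
grip_width: 0.0429
gripper_force: 0.0
clock: 13.12
tcp_pos: [0.4472, 0.1485, 0.0817]
orientation: [-3.136, -0.188, -0.002]
contact_force: [1.9, -0.7, 2.9]
grip_width: 0.0103
gripper_force: 64.0
```

```bash
python3 -m crank '[[0,0,-0.01,0,-1],[0,0,-0.01,0,-1],[0,0,-0.01,0,-1],[0,0,0,0,-1],[0,0,0,0,-1]]'
```

```text
clock: 13.53
tcp_pos: [0.4474, 0.1486, 0.0764]
orientation: [3.136, 0.188, 0.002]
contact_force: [-0.2, -0.9, 15.0]
grip_width: 0.0105
gripper_force: 65.9
```

```bash
python3 -m crank '[[0,0,0,0.05,-1],[0,0,0,0.1,-1],[0,0,0,0.13,-1],[0,0,0,0.13,-1],[0,0,0,0.13,-1],[0,0,0,0.13,-1],[0,0,0,0.13,-1],[0,0,0,0.1,-1]]'; python3 -m crank '[[0,0,0,0.13,-1],[0,0,0,0.13,-1],[0,0,0,0.13,-1],[0,0,0,0.13,-1],[0,0,0,0.12,-1],[0,0,0,0.06,-1],[0,0,0,0,-1],[0,0,0,0,-1]]'
python3 - <<'E'
from h import *
import cv2
o=r.get_obs();print(o['tcp_pos'],o['moment'],np.degrees(2*np.arctan2(o['orientation'][1],o['orientation'][0]))-90)
b=r.grab_frame("side");a=r.grab_frame("top")
cv2.imwrite("pics/c5.png",np.hstack([cv2.resize(a[110:260,165:265],(400,600),interpolation=3),cv2.resize(b[150:240,240:300],(400,600),interpolation=3)]))
E
```

```text
clock: 14.2
tcp_pos: [0.4477, 0.1482, 0.0764]
orientation: [2.874, 1.267, 0.002]
contact_force: [1.2, -2.4, 14.5]
grip_width: 0.0104
gripper_force: 65.8
clock: 14.87
tcp_pos: [0.448, 0.148, 0.0764]
orientation: [2.427, 1.993, 0.002]
contact_force: [0.8, -2.0, 14.0]
grip_width: 0.0109
gripper_force: 65.9
[0.44801241 0.14803559 0.07638432] [-0.64208498 -0.1950961  -0.16809233] -11.207530529846466
```

View pics/c5.png

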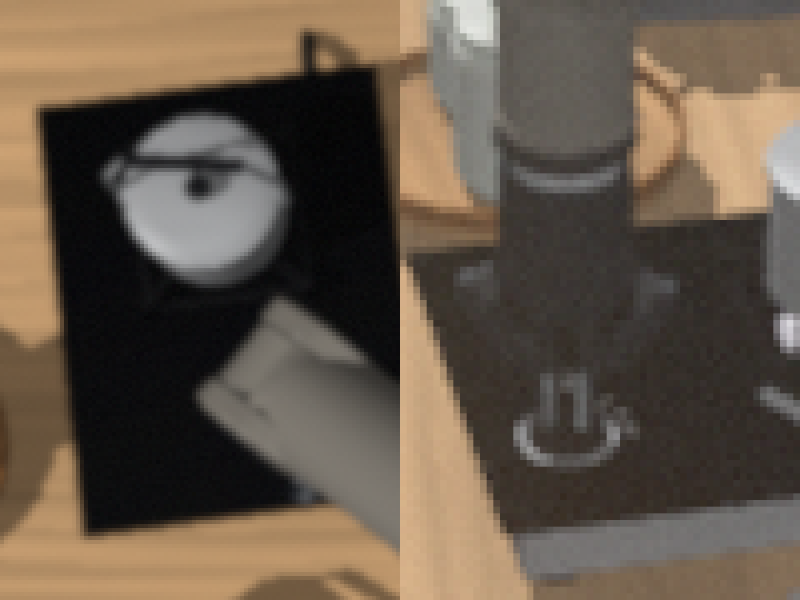

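The pot is centred and untouched, and the fingers (540–590, 400) hold the dial bar turned about 72°. The return moment is 0.17 N m, which matches the spring at the third click. I'll hold briefly, then hand in.

```bash
python3 -m crank '[[0,0,0,0,-1],[0,0,0,0,-1],[0,0,0,0,-1],[0,0,0,0,-1],[0,0,0,0,-1],[0,0,0,0,-1]]'; python3 -c "
from bench import r
print(r.hand_in())"
```

```text
clock: 15.47
tcp_pos: [0.448, 0.1481, 0.0764]
orientation: [2.426, 1.993, 0.002]
contact_force: [1.1, -2.4, 14.4]
grip_width: 0.0109
gripper_force: 65.9
the job is handed in; nothing more can be done
None
```

I handed the job in at 15.5 s; no verdict came back. By my last readings, the milk pot stands upright and released on the pan support, within about 3 mm of centre, and the fingers hold the dial pressed in at about 1.25 rad (third click).

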